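# Roll a grinding jar up the loading apron of a jar mill and lower the retaining bar

## Robot

A 6-joint arm with a two-finger parallel gripper is mounted at the origin on a cart in front of the work surface, level with it; the furniture and walls round the work are solid. World frame = base frame: x ahead of the robot, y to its left, z up, the work surface at z = 0. Lengths are in m, angles in rad, forces in N, time in s.
With the tool pointing down it reaches from about 0.4 to 0.825 m from the base axis. Payload 7 kg.
Tool frame: the origin (TCP) lies midway between the tips of the shut fingers; the grasp point (between the pads) lies 19 mm behind it (manip.grip_depth is the distance from the TCP to the grasp point, in m); z points along the fingers, y is the line along which they close (so a half turn about z gives the same grasp; the last joint's range is limited). The gripper opens to 88 mm and grips with 3 to 60 N. Pads are 19 mm wide; open, the fingers measure 130 mm over their backs; the gripper's body (78 mm by 193 mm) begins 47 mm behind the grasp point.
Start: joints at [-0.823, 0.359, 0.012, 0, -1.224, -0.288], TCP at [0.3, -0.605, 0.227] pointing down, gripper open.
Joint ranges: [-3.07, 3.07], [-1.43, 2.12], [-1.02, 1.25], [-3.03, 1.67], [-3.05, -0], [-3.03, 3.03]. Speed limits (rad/s): [2.39, 2.39, 3.01, 3.14, 3.14, 3.14].

## Interface

Orientations are given as a rotation vector (axis times angle).
In Python, from station import manip gives the robot as it stands. The module is installed in compiled form; this text tells all that it offers.
- The arm moves only by the tool move_arm, never from a script. Its argument "increments" is a list of rows, each an object with "gripper": the finger opening in mm, from 0 to 87.6; "delta_pos": the shift along the tool's x, y, z in normalised numbers (1 is 400 mm), a list of three; "rot": the turn, a rotation vector about the tool's x, y, z in shares of 45 degrees (1.0 is 45 degrees), a list of three. A call has 1 to 5 rows; each row is the pose to reach, as a shift and turn from the pose commanded when the call began, along the tool's axes at that moment; what a row does not reach only later rows make up. A row lasts 1/8 s, in which the tool goes at most 62.5 mm and 10.7 degrees, less where a joint would pass 70% of its speed; a pose out of reach is approached as far as the arm can. No shift or turn number may pass 1 either way. A call with a gripper value outside its range is refused whole. The fingers move at their own pace and stop on an object; "force" is the grip in N (left out, the last holds). Time passes only in rows, so rows that repeat a pose let the fingers close. It gives the time, the measured TCP pose, the force, the opening and the grip force at its end, in the units of the state.
- manip.get_state(): the state, without advancing time (a new reading comes with each control period).
- manip.camera(name): name is "scene" or "top"; returns a dict with "img" (400x640x3 uint8, blue, green, red), "vfov" (degrees; the focal length in pixels is half the picture's height over the tangent of half this angle, whatever the lens; pixels are square), "cx", "cy" (the principal point, pixels), "k1" (the pictures are not rectified: a ray, as slopes to the right and down, at radius r is drawn at 1 + k1 r^2 times it, then the intrinsics apply), "world_from_camera" (4x4, takes a point from camera to world coordinates). Camera axes: x right, y down, z forward; pixel columns grow to the right and rows downward; lengths in m; the calibration is good to about 2 mm. A picture is of the moment at which its call begins. There is no depth.
- manip.sign_off(): hands the job in; it is judged then, once.
The state is a dict: "clock": time; "joint_pos": joint angles; "qvel": joint speeds; "joint_efforts": joint torques, N m; "tool_pos": TCP position; "ee_rot": TCP orientation; "contact_force": force on the tool from outside, world axes, zero at the start; "wrist_torque": the same for the moment, N m; "finger_gap": finger opening in m; "grip_force": force on a finger pad.
Only numpy, scipy, OpenCV 4.12 (cv2) and the standard library are available. Lean on these libraries where they do the work, as an engineer would, in place of code of your own. Each camera call takes 0.05 s, during which the arm holds its last target. There are 200 camera calls.

## Task

Load the jar mill without picking anything up: with the fingertips, push the white grinding jar, on its smooth middle between the black tyres, from the foot of the mill's loading apron up the slope until it drops home between the two black rollers, keeping the fingers behind it so that it never runs back down to the front kerb. Then push the raised red-sleeved retaining bar from behind, over the jar towards the apron, and press it right down to its stop. Leave the jar lying square on the rollers between the side plates, and leave the specimen jars, beaker and marker beside the mill undisturbed.

Things in the scene. Friction and masses are not known exactly. Their poses are not given: they have to be found in the camera images.
- grinding_jar: White lying cylinder, 106 mm long, thin steel lid at +y (knob 6 mm out). Rolls on two black rubber tyres, diameter 70, 14 wide, centred at y +-37 mm. They grip the fingers: push on the slippery glazed body between them (diameter 67, friction about 0.3). 0.5 to 0.9 kg. Origin: mid-axis; y along the cylinder, x and z turn with it. Starts on the tray, parallel to the mill's y within 0.03 rad.
- jar_mill: Benchtop mill, fixed; x 310 mm deep, y -113 to +166 mm wide. Origin: underside centre of its tray, z up; loading side -x, slope rises to +x. White side plates inside faces y +-105 mm, x 20 to 155, 84 high; back plate x 150, 52 high; blue drive housing y 113 to 166, x -60 to 125, 92 high (knob 110). Mill-frame lengths below are in mm.
- apron_foot (a point): Middle of the foot of the aluminium apron (mill frame x -78.5, y 0, z 6). Before it the landing tray is flat at z 6 to the front kerb (inner face x -146, top z 14). Jar on the tray: axis at z 41. The apron rises at 12 degrees, flat, to x 30.5, z 29, with flanges 13 high at y +-105.
- front_roller_axis (a point): Middle of the front roller's axis (x 45, y 0, z 20). Roller 25 thick, 186 long, turns freely, just behind the apron's top edge; the rear one is alike at x 89. The jar's axis rises along the slope to z 67.5 above the front roller; short of that it rolls back if let go, past it it drops 5 into the seat.
- seat (a point): Where the jar's axis lies when home: midway between the rollers (x 67, y 0, z 62), resting on both. Axes parallel to the mill's. Sideways the jar may lie up to 35 mm off the middle.
- bail (a joint): Hinge angle of the retaining bar in rad: 0 = fully down on its stop, in front of and above the jar; 1.5 = fully back; starts raised, 0.95 to 1.4. Hinge axis parallel to the mill's y through x 115, z 64. Friction (about 1.5 N at the bar) lets it stay where it is left.
- bar_mid (a point): Middle of the retaining bar: centre of its red sleeve, 11 mm thick, 110 long, along the mill's y; thinner steel bar (7) runs on to side arms at y +-101. Swings on an 85 mm radius about the hinge: at joint 0 it is at x 37, z 98; at 0.6 at x 70, z 136; at 1.3 at x 127, z 148. Down, it clears the jar by about 6 mm.
- specimen_jar: Specimen jar with yellow lid, 46 mm wide, 52 mm high, standing to the right (-y) of the mill; bystander. Origin: centre of its underside.
- beaker: Glass beaker, 55 mm wide, 70 mm high, standing to the right of the mill; bystander. Origin: centre of its underside.
- specimen_jar_b: Second specimen jar with yellow lid, 46 mm wide, 52 mm high, farther right; bystander. Origin: centre of its underside.
- marker: Blue and white marker, 136 mm long, 14 mm thick, lying farther right; bystander. Origin: centre of its underside.

How it is judged:
On the way, in this order (a step that is already met when the one before it is completed fails the run):
1. the jar lies home between the rollers while the retaining bar is still up (x of grinding_jar in the frame of seat between -0.006 and 0.006 m and z of grinding_jar in the frame of seat between -0.005 and 0.004 m and y of grinding_jar in the frame of seat between -0.035 and 0.035 m and angle between the y axis of grinding_jar and the y axis of jar_mill, either way round below 0.08 rad and linear speed of grinding_jar below 0.03 m/s and value of joint bail above 0.5 rad), for 0.2 s.
2. the retaining bar is down on its stop (value of joint bail below 0.08 rad), for 0.2 s.
At the end, for the whole second after the job is handed in: The jar lies at rest between the two rollers (axis within 6 mm of the seat front to back, 4 mm above or 5 mm below in height, 35 mm sideways, parallel to the rollers within 0.08 rad) and the retaining bar is down (joint under 0.08 rad) (x of grinding_jar in the frame of seat between -0.006 and 0.006 m and z of grinding_jar in the frame of seat between -0.005 and 0.004 m and y of grinding_jar in the frame of seat between -0.035 and 0.035 m and angle between the y axis of grinding_jar and the y axis of jar_mill, either way round below 0.08 rad and linear speed of grinding_jar below 0.03 m/s and value of joint bail below 0.08 rad); the robot touches nothing.
It fails at once if the jar rolled back to the front kerb of the tray (x of grinding_jar in the frame of jar_mill below -0.1205 m).
It fails at once if the jar was flung or ran away (over 0.45 m/s) (linear speed of grinding_jar above 0.45 m/s).
It fails at once if the jar was lifted or carried instead of pushed (z of grinding_jar in the frame of jar_mill above 0.085 m or (x of grinding_jar in the frame of jar_mill below -0.02 m and z of grinding_jar in the frame of jar_mill above 0.066 m) or (x of grinding_jar in the frame of jar_mill below -0.07 m and z of grinding_jar in the frame of jar_mill above 0.054 m)).
It fails at once if a specimen jar, the beaker or the marker was moved more than 20 mm (distance of any of specimen_jar, beaker, specimen_jar_b, marker from where it was at the start of the episode above 0.02 m).
It also fails if it takes over 51 s, if anything falls off the work surface, if the arm or the gripper's body presses on something with over 40 N, if the wrist force passes 120 N, or if a joint passes its speed limit or range.

## Working session

There is one attempt and no reset: what is moved stays moved. The work goes in short steps, Python scripts to look and compute and a tool call to move; the robot and the scene stay as the last step left them, time stands still between calls to the robot, and variables do not carry over. Pictures are saved under pics/ and viewed, at most 10 in all, crops included, and the job is handed in when it is done.

Besides the shell and the picture viewer there is one more tool, called after "Emit:" by a JSON object that holds its "api" and its "payload". move_arm: Moves the arm, as the interface text tells. Its arguments: {"type":"object","properties":{"increments":{"type":"array"},"force":{"type":"number"}},"required":["increments"]}

```bash
mkdir -p pics
cat > h.py <<'E'
import numpy as np, cv2
from station import manip
def cam(n):
    c=manip.camera(n); return c
def f(c): return c["img"].shape[0]/2/np.tan(np.radians(c["vfov"])/2)
def ray(c,u,v):
    F=f(c); a=np.array([(u-c["cx"])/F,(v-c["cy"])/F]); s=a.copy()
    for _ in range(20): s=a/(1+c["k1"]*(s@s))
    T=np.array(c["world_from_camera"]); d=T[:3,:3]@np.array([s[0],s[1],1]); return T[:3,3],d
def onz(c,u,v,z):
    o,d=ray(c,u,v); return o+d*(z-o[2])/d[2]
def proj(c,p):
    T=np.array(c["world_from_camera"]); q=T[:3,:3].T@(np.array(p)-T[:3,3]); s=q[:2]/q[2]
    s=s*(1+c["k1"]*(s@s)); return s*f(c)+[c["cx"],c["cy"]]
E
python3 - <<'E'
from h import *
for n in ("scene","top"):
    c=cam(n); cv2.imwrite(f"pics/{n}0.png",c["img"]); print(n,c["vfov"],c["cx"],c["cy"],c["k1"],np.round(c["world_from_camera"],3).tolist())
print(manip.get_state())
E
```

```text
scene 53.3982213336998 318.5530154698867 200.12224651354404 -0.08522748290286947 [[-0.862, -0.311, 0.4, 0.147], [-0.506, 0.562, -0.654, 0.581], [-0.021, -0.766, -0.642, 0.697], [0.0, 0.0, 0.0, 1.0]]
top 51.86818291983182 324.25889539359326 196.77009812619673 -0.002024604239885043 [[0.022, -0.996, 0.091, 0.459], [-1.0, -0.023, -0.012, -0.034], [0.014, -0.091, -0.996, 0.917], [0.0, 0.0, 0.0, 1.0]]
{'clock': 0.1, 'joint_pos': array([-8.22889183e-01,  3.59322365e-01,  1.11579323e-02, -2.79859665e-04,
       -1.22411470e+00, -2.88070875e-01]), 'qvel': array([ 0.00135932, -0.00254299,  0.00122375, -0.00035741,  0.000992  ,
        0.000297  ]), 'joint_efforts': array([-1.85741577e-03, -5.84166133e+01,  2.93753117e+01,  7.01543212e+00,
        1.02410957e-02, -5.09708525e-05]), 'tool_pos': array([ 0.29932159, -0.60451947,  0.2257202 ]), 'ee_rot': array([ 7.15700985e-01, -3.05846289e+00, -2.22792971e-03]), 'contact_force': array([-0.37808484, -0.60873637, -0.08299695]), 'wrist_torque': array([ 0.03082953, -0.00489108,  0.02784756]), 'grip_force': 0.0, 'finger_gap': 0.08763449386561173}
```

View pics/scene0.png

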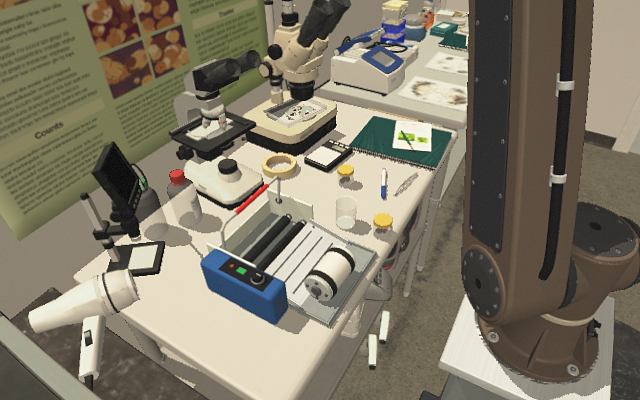

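View pics/top0.png

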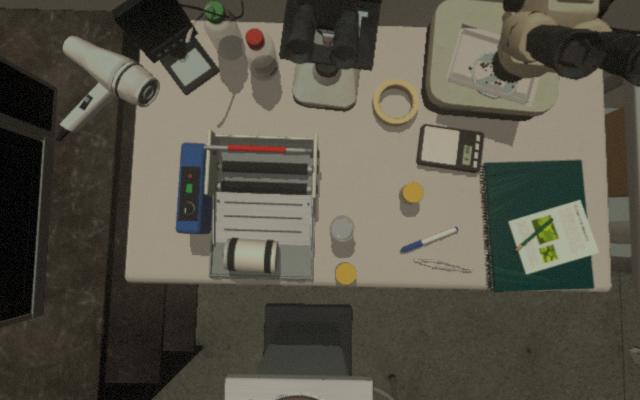

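Scene: mill with the apron facing the robot, jar at about (330,275), red bar at (255,198). Top: jar at (252,256), red sleeve at (257,150), rollers at rows 170 and 188, beaker (342,229), specimen jars (345,273) and (412,193), marker (430,240).

Run:
```python
from h import *
im=cv2.imread("pics/top0.png")[125:290,165:335]
cv2.imwrite("pics/top0c.png",cv2.resize(im,None,fx=3.5,fy=3.5,interpolation=cv2.INTER_CUBIC))
```

```text
(no output)
```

View pics/top0c.png

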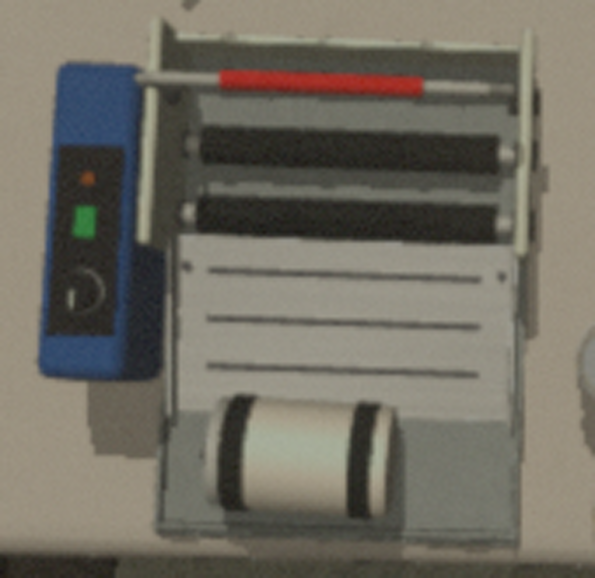

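The crop shows both rollers (centres near (348,150) and (348,219)), the side plate tops, apron foot edge at row ~415, and the jar with tyres at x 237 and 363 in the crop. Now measuring.

```bash
cat > mill.py <<'E'
from h import *
from scipy.optimize import least_squares
def W(P,m):  # mill frame mm -> world m
    c,s=np.cos(P[2]),np.sin(P[2]); x,y,z=np.array(m)/1000
    return np.array([P[0]+c*x-s*y,P[1]+s*x+c*y,z])
E
python3 - <<'E'
from mill import *
c=cam("top"); im=c["img"]; hsv=cv2.cvtColor(im,cv2.COLOR_BGR2HSV)
roi=np.zeros(im.shape[:2],np.uint8); roi[135:280,205:320]=1
dark=((im.max(2)<70)*roi).astype(np.uint8)
n,l,st,ce=cv2.connectedComponentsWithStats(dark)
for i in range(1,n):
    if st[i,4]>60: print("dark",st[i].tolist(),ce[i].round(1), cv2.minAreaRect(np.argwhere(l==i)[:,::-1].astype(np.float32)))
red=((hsv[...,0]<8)|(hsv[...,0]>172))&(hsv[...,1]>150)&(hsv[...,2]>100)&(roi>0)
pts=np.argwhere(red)[:,::-1].astype(np.float32); print("red",cv2.minAreaRect(pts),pts.mean(0))
cr=lambda u,v:(165+u/3.5,125+v/3.5)
# by-eye corners: plate tops, apron foot ends; rollers' centres
L=[((153,20),(155,107.5,84)),((146,243),(20,107.5,84)),((530,32),(155,-107.5,84)),((522,252),(20,-107.5,84)),
 ((349,150),(89,0,28)),((348,219),(45,0,28)),((178,411),(-78.5,104,6)),((510,419),(-78.5,-104,6)),((66,63),(125,166,92)),((40,375),(-60,166,92))]
r=lambda P:np.concatenate([proj(c,W(P,m))-cr(*u) for u,m in L])
s=least_squares(r,[.45,.1,0],loss="soft_l1"); print(s.x, r(s.x).reshape(-1,2).round(1).tolist())
E
```

```text
dark [205, 150, 15, 84, 624] [211.3 189.3] ((211.14846801757812, 191.38645935058594), (11.233915328979492, 84.12220001220703), 7.594643592834473)
dark [221, 161, 87, 15, 1002] [263.9 167.9] ((264.113037109375, 168.05288696289062), (86.11766052246094, 12.124631881713867), 1.8778774738311768)
dark [220, 180, 88, 15, 933] [262.8 187.3] ((263.674072265625, 187.38059997558594), (87.04908752441406, 11.398280143737793), 2.4195094108581543)
dark [227, 238, 10, 34, 209] [231.  254.9] ((231.30873107910156, 254.4293212890625), (8.447218894958496, 33.144046783447266), 1.847610354423523)
dark [264, 241, 9, 33, 188] [267.4 257.2] ((267.6487121582031, 256.9450988769531), (6.760138988494873, 32.38428497314453), 3.6913859844207764)
red ((256.4255065917969, 148.0866241455078), (57.03506088256836, 5.282346248626709), 2.045408248901367) [256.2415  148.10544]
[ 0.51292452  0.08472628 -0.00626236] [[2.4, -1.2], [0.8, 0.4], [-0.8, -1.4], [-0.6, 0.9], [0.8, -0.6], [0.3, -0.3], [0.4, 0.5], [0.3, 0.9], [-3.5, -0.9], [-1.7, 1.4]]
```

Run:
```python
from mill import *
c=cam("top"); P=np.array([.5129,.0847,-.010])
def M(w): d=w[:2]-P[:2]; k,s=np.cos(P[2]),np.sin(P[2]); return np.array([k*d[0]+s*d[1],-s*d[0]+k*d[1]])*1000
for n,p in (("tyreL",(231.1,254.6)),("tyreR",(267.5,257))): 
    w=onz(c,*p,.05); print(n,w.round(4),M(w).round(1))
for z in (.14,.149): print("bar",z,M(onz(c,256.3,148.1,z)).round(1))
for n,p,z in (("beaker",(342,229),.05),("jarA",(345,273),.05),("jarB",(412,193),.05)): print(n,onz(c,*p,z).round(3))
print("roller yaw",[M(onz(c,*p,.03)).round(1).tolist() for p in ((221.1,166.6),(307.1,169.5),(220.2,185.6),(307.1,189.2))])
s=cam("scene"); im=cv2.resize(s["img"],None,fx=3,fy=3,interpolation=cv2.INTER_CUBIC)
pts=[(20,105,84),(155,105,84),(20,-105,84),(155,-105,84),(45,93,20),(45,-93,20),(89,-93,20),(-78.5,105,6),(-78.5,-105,6),(-60,166,92),(125,166,92),(-60,113,92),(30.5,-105,29),(150,-105,52)]
for m in pts:
    u=proj(s,W(P,m)); cv2.circle(im,tuple(int(3*a) for a in u),4,(255,0,255),1)
cv2.imwrite("pics/sc1.png",im[450:1020,560:1130])
```

```text
tyreL [0.4128 0.1464 0.05  ] [-100.7   60.7]
tyreR [0.4094 0.0705 0.05  ] [-103.3  -15.2]
bar 0.14 [107.5   4.6]
bar 0.149 [105.6   3.1]
beaker [ 0.471 -0.084  0.05 ]
jarA [ 0.38  -0.092  0.05 ]
jarB [ 0.551 -0.231  0.05 ]
roller yaw [[86.8, 96.5], [86.8, -90.4], [45.2, 96.2], [43.7, -91.9]]
```

View pics/sc1.png

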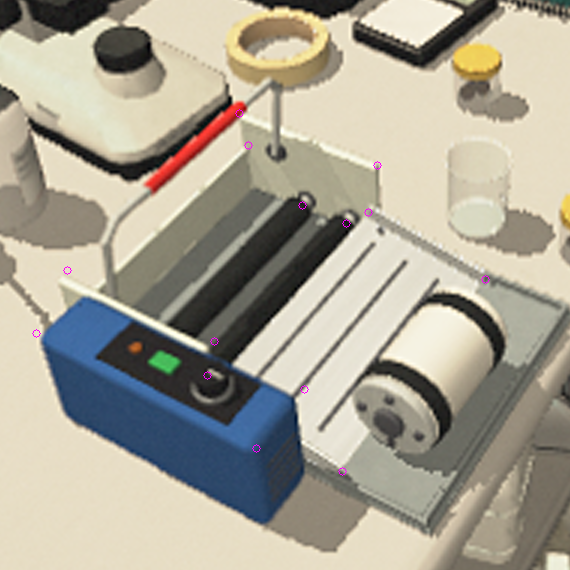

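The overlaid mill points fall within ~3 mm of the real plate, housing and apron corners. The jar is at mill (-102, 23), about 0.03 rad off square, and the bar is near x 106 (joint ≈1.05). I'll start with the fingers shut and turn the closing line parallel to the rollers.

Careful with the scale: shifts go in shares of 400 mm and turns go in shares of 45 degrees. That gives: -256 mm / 400 = -0.64, -102 mm / 400 = -0.255, 0.47 rad / 0.7854 = 0.5984.

Emit:
{"api": "move_arm", "payload": {"increments": [{"gripper": 0,"delta_pos": [-0.1275,0.09,0],"rot": [0,0,0.1273]},{"gripper": 0,"delta_pos": [-0.255,0.18,0],"rot": [0,0,0.2546]},{"gripper": 0,"delta_pos": [-0.3825,0.27,0],"rot": [0,0,0.382]},{"gripper": 0,"delta_pos": [-0.5125,0.36,0],"rot": [0,0,0.5093]},{"gripper": 0,"delta_pos": [-0.64,0.45,0],"rot": [0,0,0.5984]}]}}

```text
clock: 0.88
tool_pos: [0.4494, -0.3287, 0.2268]
ee_rot: [0.02, 3.141, -0.0]
contact_force: [1.0, -0.3, 0.2]
finger_gap: 0.0433
grip_force: 0.0
```

```bash
cat >> mill.py <<'E'
from scipy.spatial.transform import Rotation as Ro
P=np.array([.5129,.0847,-.010])
def inc(*targets):  # mill-frame (mm) targets -> tool increments from measured pose
    s=manip.get_state(); R=Ro.from_rotvec(s["ee_rot"]).as_matrix(); t=s["tool_pos"]
    c,k=np.cos(P[2]),np.sin(P[2]); d=t[:2]-P[:2]
    print("t",s["clock"],"mill",np.round([1000*(c*d[0]+k*d[1]),1000*(-k*d[0]+c*d[1]),1000*t[2]],1),"world",t.round(4),"F",s["contact_force"].round(1),"gap",s["finger_gap"])
    print("R",R.round(3).tolist())
    for m in targets: print(m,(R.T@(W(P,m)-t)*1000).round(1))
E
python3 -c "
from mill import *
inc((-60,-150,225),(-60,22,200),(-150,22,120))"
```

```text
t 0.875 mill [ -59.3 -414.1  226.8] world [ 0.4494 -0.3287  0.2268] F [ 1.  -0.3  0.2] gap 0.04327331832090301
R [[-1.0, 0.013, 0.0], [0.013, 1.0, -0.0], [-0.0, -0.0, -1.0]]
(-60, -150, 225) [  1.5 264.    1.7]
(-60, 22, 200) [  2.  436.1  26.7]
(-150, 22, 120) [ 92.  435.8 106.6]
```

Scaled: 300 mm / 400 = 0.75, 120 mm / 400 = 0.3.

Emit:
{"api": "move_arm", "payload": {"increments": [{"gripper": 0,"delta_pos": [0.005,0.15,0],"rot": [0,0,0]},{"gripper": 0,"delta_pos": [0.005,0.3,0],"rot": [0,0,0]},{"gripper": 0,"delta_pos": [0.005,0.45,0],"rot": [0,0,0]},{"gripper": 0,"delta_pos": [0.005,0.6,0],"rot": [0,0,0]},{"gripper": 0,"delta_pos": [0.005,0.75,0],"rot": [0,0,0]}]}}

```text
clock: 1.5
tool_pos: [0.4495, -0.0287, 0.2269]
ee_rot: [0.016, 3.14, 0.001]
contact_force: [1.0, 0.5, 0.1]
finger_gap: 0.0005
grip_force: 0.0
```

Scaled: 136 mm / 400 = 0.34, 110 mm / 400 = 0.275.

Emit:
{"api": "move_arm", "payload": {"increments": [{"gripper": 0,"delta_pos": [0,0.15,0.025],"rot": [0,0,0]},{"gripper": 0,"delta_pos": [0,0.275,0.05],"rot": [0,0,0]},{"gripper": 0,"delta_pos": [0.1,0.34,0.075],"rot": [0,0,0]},{"gripper": 0,"delta_pos": [0.2125,0.34,0.1],"rot": [0,0,0]},{"gripper": 0,"delta_pos": [0.2375,0.34,0.15],"rot": [0,0,0]}]}}

```text
clock: 2.12
tool_pos: [0.3545, 0.1067, 0.1667]
ee_rot: [0.013, 3.14, 0.003]
contact_force: [0.6, 0.5, -1.0]
finger_gap: 0.0005
grip_force: 0.0
```

```bash
python3 -c "
from mill import *
inc((-155,22,110),(-155,22,29))
print(manip.get_state()['joint_pos'].round(3))"
```

```text
t 2.125 mill [-158.6   20.4  166.7] world [0.3545 0.1067 0.1667] F [ 0.6  0.5 -1. ] gap 0.0005296374203983661
R [[-1.0, 0.008, 0.001], [0.008, 1.0, 0.002], [-0.001, 0.002, -1.0]]
(-155, 22, 110) [-3.5  1.5 56.7]
(-155, 22, 29) [ -3.4   1.3 137.7]
[ 0.836 -0.123 -0.695 -0.    -0.996 -2.415]
```

Scaled: 95 mm / 400 = 0.2375, 75 mm / 400 = 0.1875.

Emit:
{"api": "move_arm", "payload": {"increments": [{"gripper": 0,"delta_pos": [-0.005,0.005,0.0625],"rot": [0,0,0]},{"gripper": 0,"delta_pos": [-0.005,0.005,0.125],"rot": [0,0,0]},{"gripper": 0,"delta_pos": [-0.005,0.005,0.1875],"rot": [0,0,0]},{"gripper": 0,"delta_pos": [-0.005,0.005,0.2375],"rot": [0,0,0]},{"gripper": 0,"delta_pos": [-0.005,0.005,0.2375],"rot": [0,0,0]}]}}

```text
clock: 2.75
tool_pos: [0.3574, 0.1076, 0.0707]
ee_rot: [-0.016, -3.139, 0.003]
contact_force: [0.4, -0.1, -0.4]
finger_gap: 0.0002
grip_force: 0.0
```

```bash
python3 -c "
from mill import *
inc((-155,22,29))
print(manip.get_state()['joint_pos'].round(3))
a=cam('top')['img'][180:300,165:335]; b=cam('scene')['img'][190:340,200:440]
a=cv2.resize(a,None,fx=3.5,fy=3.5); b=cv2.resize(b,None,fx=3,fy=3)
cv2.imwrite('pics/t2.png',a);cv2.imwrite('pics/s2.png',b)"
```

```text
t 2.75 mill [-155.7   21.3   70.7] world [0.3574 0.1076 0.0707] F [ 0.4 -0.1 -0.4] gap 0.00015729170537373256
R [[-1.0, 0.01, -0.002], [0.01, 1.0, -0.002], [0.002, -0.002, -1.0]]
(-155, 22, 29) [-0.8  0.8 41.7]
[ 0.832  0.031 -0.829 -0.    -0.714 -2.413]
```

View pics/s2.png

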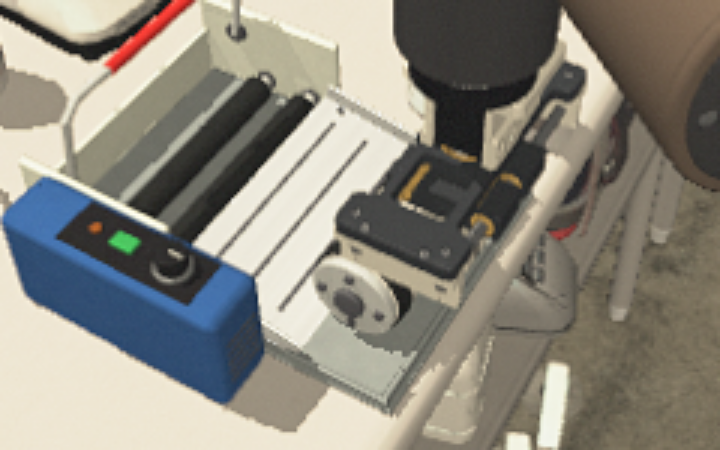

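The gripper hangs behind the jar, with its body clear above it; the jar's end face is at (355,295) and has not moved. Lowering behind it.

Scaled: 41 mm / 400 = 0.1025, 34 mm / 400 = 0.085.

Emit:
{"api": "move_arm", "payload": {"increments": [{"gripper": 0,"delta_pos": [-0.0025,0.0025,0.03],"rot": [0,0,0]},{"gripper": 0,"delta_pos": [-0.0025,0.0025,0.06],"rot": [0,0,0]},{"gripper": 0,"delta_pos": [-0.0025,0.0025,0.085],"rot": [0,0,0]},{"gripper": 0,"delta_pos": [-0.0025,0.0025,0.1025],"rot": [0,0,0]},{"gripper": 0,"delta_pos": [-0.0025,0.0025,0.1025],"rot": [0,0,0]}]}}

```text
clock: 3.48
tool_pos: [0.3591, 0.1093, 0.0304]
ee_rot: [-0.016, -3.141, 0.001]
contact_force: [0.1, -0.1, -0.2]
finger_gap: 0.0003
grip_force: 0.0
```

```bash
python3 -c "
from mill import *
inc((-145,22,29))
print(manip.get_state()['joint_pos'].round(3))"
```

```text
t 3.475 mill [-154.    23.    30.4] world [0.3591 0.1093 0.0304] F [ 0.1 -0.1 -0.2] gap 0.0003182084021892637
R [[-1.0, 0.01, -0.0], [0.01, 1.0, -0.001], [0.0, -0.001, -1.0]]
(-145, 22, 29) [-9.  -1.   1.4]
[ 0.832  0.115 -0.876  0.    -0.58  -2.413]
```

Scaled: -25 mm / 400 = -0.0625, -20 mm / 400 = -0.05.

Emit:
{"api": "move_arm", "payload": {"increments": [{"gripper": 0,"delta_pos": [-0.0125,0,0],"rot": [0,0,0]},{"gripper": 0,"delta_pos": [-0.025,0,0],"rot": [0,0,0]},{"gripper": 0,"delta_pos": [-0.0375,0,0],"rot": [0,0,0]},{"gripper": 0,"delta_pos": [-0.05,0,0],"rot": [0,0,0]},{"gripper": 0,"delta_pos": [-0.0625,0,0],"rot": [0,0,0]}]}}

```text
clock: 4.1
tool_pos: [0.3846, 0.1091, 0.0306]
ee_rot: [-0.016, -3.142, -0.0]
contact_force: [0.2, 0.0, -0.3]
finger_gap: 0.0002
grip_force: 0.0
```

```bash
cat > look.py <<'E'
from mill import *
inc()
c=cam("top"); im=c["img"]
h=cv2.cvtColor(im,cv2.COLOR_BGR2HSV)
dark=(im.max(2)<70).astype(np.uint8); dark[:,:215]=0; dark[:,320:]=0; dark[:135]=0; dark[280:]=0
n,l,st,ce=cv2.connectedComponentsWithStats(dark)
for i in range(1,n):
    if st[i,4]>40:
        w=onz(c,*ce[i],.055); d=w[:2]-P[:2]; print(st[i].tolist(),"mill",(d*1000).round(0))
E
python3 look.py
```

```text
t 4.1 mill [-128.6   23.1   30.6] world [0.3846 0.1091 0.0306] F [ 0.2  0.  -0.3] gap 0.00019749284935172262
R [[-1.0, 0.01, -0.0], [0.01, 1.0, 0.0], [0.0, 0.0, -1.0]]
[215, 150, 5, 42, 119] mill [ 80. 100.]
[221, 161, 87, 15, 978] mill [83. -0.]
[221, 180, 86, 15, 929] mill [42. -0.]
[226, 230, 33, 50, 533] mill [-107.   38.]
[265, 232, 8, 25, 132] mill [-77. -15.]
[265, 247, 30, 33, 634] mill [-125.  -40.]
[215, 254, 29, 26, 496] mill [-129.   69.]
```

Scaled: -35 mm / 400 = -0.0875, -28 mm / 400 = -0.07.

Emit:
{"api": "move_arm", "payload": {"increments": [{"gripper": 0,"delta_pos": [-0.0175,0,-0.0025],"rot": [0,0,0]},{"gripper": 0,"delta_pos": [-0.035,0,-0.0063],"rot": [0,0,0]},{"gripper": 0,"delta_pos": [-0.0525,0,-0.01],"rot": [0,0,0]},{"gripper": 0,"delta_pos": [-0.07,0,-0.0138],"rot": [0,0,0]},{"gripper": 0,"delta_pos": [-0.0875,0,-0.0175],"rot": [0,0,0]}]}}

```text
clock: 4.78
tool_pos: [0.4196, 0.1087, 0.0376]
ee_rot: [-0.016, -3.141, 0.0]
contact_force: [-4.3, 0.3, 1.8]
finger_gap: 0.0002
grip_force: 1.9
```

```bash
python3 look.py; python3 -c "
from mill import *
b=cam('scene')['img'][170:320,200:440]
cv2.imwrite('pics/s3.png',cv2.resize(b,None,fx=3,fy=3))"
```

```text
t 4.775 mill [-93.5  23.   37.6] world [0.4196 0.1087 0.0376] F [-4.3  0.3  1.8] gap 0.00020095386865377526
R [[-1.0, 0.01, -0.0], [0.01, 1.0, -0.0], [0.0, -0.0, -1.0]]
[215, 150, 5, 41, 103] mill [ 78. 100.]
[222, 161, 86, 14, 956] mill [83. -1.]
[221, 180, 87, 15, 919] mill [42.  0.]
[230, 214, 29, 66, 538] mill [-85.  29.]
[266, 217, 8, 22, 116] mill [-42. -16.]
[215, 228, 30, 52, 929] mill [-99.  60.]
[264, 236, 36, 43, 998] mill [-103.  -41.]
[215, 247, 8, 33, 174] mill [-122.   87.]
```

View pics/s3.png

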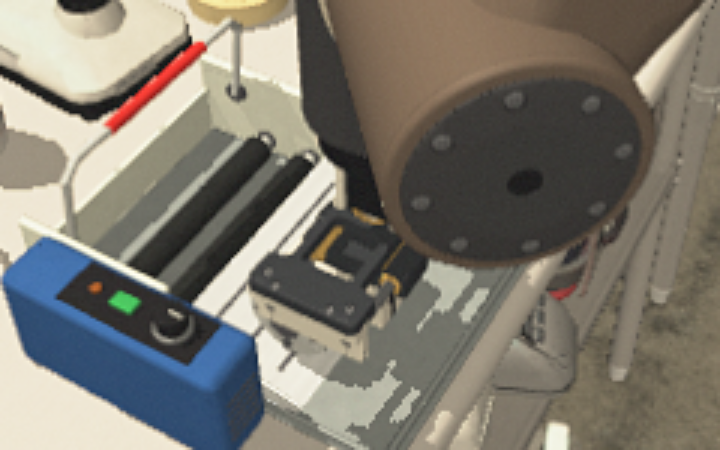

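Emit:
{"api": "move_arm", "payload": {"increments": [{"gripper": 0,"delta_pos": [-0.02,0,-0.0043],"rot": [0,0,0]},{"gripper": 0,"delta_pos": [-0.04,0,-0.0085],"rot": [0,0,0]},{"gripper": 0,"delta_pos": [-0.06,0,-0.0128],"rot": [0,0,0]},{"gripper": 0,"delta_pos": [-0.08,0,-0.017],"rot": [0,0,0]},{"gripper": 0,"delta_pos": [-0.1,0,-0.0213],"rot": [0,0,0]}]}}

```text
clock: 5.5
tool_pos: [0.4597, 0.1083, 0.0462]
ee_rot: [-0.016, -3.141, 0.0]
contact_force: [-3.2, 0.3, 2.6]
finger_gap: 0.0007
grip_force: 1.9
```

```bash
python3 look.py
```

```text
t 5.5 mill [-53.4  23.1  46.2] world [0.4597 0.1083 0.0462] F [-3.2  0.3  2.6] gap 0.0007356518514590132
R [[-1.0, 0.01, -0.0], [0.01, 1.0, -0.0], [0.0, -0.0, -1.0]]
[222, 161, 86, 14, 941] mill [84. -1.]
[220, 180, 87, 15, 913] mill [42.  0.]
[215, 196, 31, 74, 1159] mill [-56.  62.]
[267, 197, 8, 21, 109] mill [  1. -17.]
[215, 209, 8, 45, 227] mill [-51.  91.]
[237, 208, 22, 53, 436] mill [-58.  23.]
[265, 214, 30, 42, 938] mill [-57. -40.]
```

Scaled: -39 mm / 400 = -0.0975, -32 mm / 400 = -0.08.

Emit:
{"api": "move_arm", "payload": {"increments": [{"gripper": 0,"delta_pos": [-0.02,0,-0.0043],"rot": [0,0,0]},{"gripper": 0,"delta_pos": [-0.04,0,-0.0085],"rot": [0,0,0]},{"gripper": 0,"delta_pos": [-0.06,0,-0.0128],"rot": [0,0,0]},{"gripper": 0,"delta_pos": [-0.08,0,-0.017],"rot": [0,0,0]},{"gripper": 0,"delta_pos": [-0.0975,0,-0.0208],"rot": [0,0,0]}]}}

```text
clock: 6.18
tool_pos: [0.4989, 0.108, 0.0545]
ee_rot: [0.016, 3.141, 0.0]
contact_force: [-4.0, 0.4, 3.0]
finger_gap: 0.0005
grip_force: 2.1
```

```bash
python3 look.py
```

```text
t 6.175 mill [-14.3  23.1  54.5] world [0.4989 0.108  0.0545] F [-4.   0.4  3. ] gap 0.0005440140972883506
R [[-1.0, 0.01, 0.0], [0.01, 1.0, 0.0], [-0.0, 0.0, -1.0]]
[215, 159, 93, 80, 2046] mill [37. 35.]
[215, 171, 8, 45, 231] mill [29. 94.]
[268, 177, 9, 20, 113] mill [ 44. -18.]
[265, 183, 42, 51, 1207] mill [ -2. -44.]
[231, 186, 29, 51, 482] mill [-16.  27.]
```

Scaled: -20 mm / 400 = -0.05, -16 mm / 400 = -0.04.

Emit:
{"api": "move_arm", "payload": {"increments": [{"gripper": 0,"delta_pos": [-0.01,0,-0.002],"rot": [0,0,0]},{"gripper": 0,"delta_pos": [-0.02,0,-0.0038],"rot": [0,0,0]},{"gripper": 0,"delta_pos": [-0.03,0,-0.005],"rot": [0,0,0]},{"gripper": 0,"delta_pos": [-0.04,0,-0.0063],"rot": [0,0,0]},{"gripper": 0,"delta_pos": [-0.05,0,-0.0063],"rot": [0,0,0]}]}}

```text
clock: 6.85
tool_pos: [0.5189, 0.1078, 0.057]
ee_rot: [0.016, 3.141, 0.0]
contact_force: [0.8, 0.5, -0.3]
finger_gap: 0.0003
grip_force: 0.0
```

```bash
python3 look.py
```

```text
t 6.85 mill [ 5.8 23.2 57. ] world [0.5189 0.1078 0.057 ] F [ 0.8  0.5 -0.3] gap 0.0003245917515466313
R [[-1.0, 0.01, 0.001], [0.01, 1.0, 0.0], [-0.001, 0.0, -1.0]]
[215, 148, 32, 75, 1209] mill [32. 66.]
[215, 151, 8, 46, 250] mill [69. 96.]
[242, 162, 66, 24, 544] mill [ 82. -36.]
[225, 175, 35, 50, 548] mill [ 5. 30.]
[265, 181, 42, 43, 1059] mill [ 14. -44.]
```

Emit:
{"api": "move_arm", "payload": {"increments": [{"gripper": 0,"delta_pos": [0,0,0],"rot": [0,0,0]},{"gripper": 0,"delta_pos": [0.0375,0,0],"rot": [0,0,0]},{"gripper": 0,"delta_pos": [0.0625,-0.0125,-0.1],"rot": [0,0,0]},{"gripper": 0,"delta_pos": [0.0625,-0.0375,-0.225],"rot": [0,0,0]},{"gripper": 0,"delta_pos": [0.0625,-0.05,-0.3375],"rot": [0,0,0]}]}}

```text
clock: 7.52
tool_pos: [0.4918, 0.0876, 0.1935]
ee_rot: [0.016, 3.141, 0.0]
contact_force: [1.4, 0.8, 0.1]
finger_gap: 0.0006
grip_force: 0.0
```

```bash
python3 look.py; python3 -c "
from mill import *
b=cam('scene')['img'][150:290,190:360]
cv2.imwrite('pics/s4.png',cv2.resize(b,None,fx=3.5,fy=3.5,interpolation=cv2.INTER_CUBIC))"
```

```text
t 7.525 mill [-21.1   2.7 193.5] world [0.4918 0.0876 0.1935] F [1.4 0.8 0.1] gap 0.0005787204644944134
R [[-1.0, 0.01, 0.0], [0.01, 1.0, 0.0], [-0.0, 0.0, -1.0]]
[215, 154, 27, 89, 1704] mill [18. 77.]
[233, 158, 8, 11, 49] mill [94. 58.]
[266, 159, 41, 80, 1731] mill [  2. -48.]
[282, 164, 26, 11, 264] mill [ 83. -65.]
[222, 178, 38, 66, 844] mill [-17.  32.]
```

View pics/s4.png

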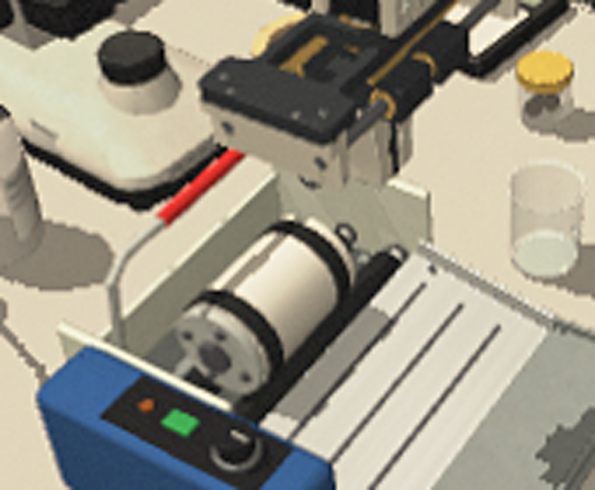

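The jar lies home between the rollers (middle near (260,300) in the crop), with the bar still raised behind it. Next, over the bar to a point behind it.

Scaled: -156 mm / 400 = -0.39, -130 mm / 400 = -0.325.

Emit:
{"api": "move_arm", "payload": {"increments": [{"gripper": 0,"delta_pos": [-0.1,0,0],"rot": [0,0,0]},{"gripper": 0,"delta_pos": [-0.2125,0,0],"rot": [0,0,0]},{"gripper": 0,"delta_pos": [-0.325,0,0],"rot": [0,0,0]},{"gripper": 0,"delta_pos": [-0.39,0,0],"rot": [0,0,0]},{"gripper": 0,"delta_pos": [-0.39,0,0.025],"rot": [0,0,0]}]}}

```text
clock: 8.25
tool_pos: [0.6497, 0.0865, 0.1807]
ee_rot: [-0.017, -3.141, 0.0]
contact_force: [-0.4, 0.3, -0.9]
finger_gap: 0.0004
grip_force: 0.0
```

Scaled: 43 mm / 400 = 0.1075, 30 mm / 400 = 0.075.

Emit:
{"api": "move_arm", "payload": {"increments": [{"gripper": 0,"delta_pos": [0,0,0.0375],"rot": [0,0,0]},{"gripper": 0,"delta_pos": [0,0,0.075],"rot": [0,0,0]},{"gripper": 0,"delta_pos": [0,0,0.1075],"rot": [0,0,0]},{"gripper": 0,"delta_pos": [0,0,0.1075],"rot": [0,0,0]}]}}

```text
clock: 8.75
tool_pos: [0.648, 0.0863, 0.1375]
ee_rot: [-0.016, -3.139, 0.001]
contact_force: [0.4, 0.1, 0.0]
finger_gap: 0.0005
grip_force: 0.0
```

```bash
python3 -c "
from mill import *
inc()
c=cam('top'); im=c['img']; h=cv2.cvtColor(im,cv2.COLOR_BGR2HSV)
red=((h[...,0]<8)|(h[...,0]>172))&(h[...,1]>150)&(h[...,2]>80); red[:,:205]=0; red[:,320:]=0; red[:100]=0; red[250:]=0
p=np.argwhere(red); print(len(p),p.min(0),p.max(0))
b=c['img'][125:225,185:335]
cv2.imwrite('pics/t5.png',cv2.resize(b,None,fx=4,fy=4,interpolation=cv2.INTER_CUBIC))"
```

```text
t 8.75 mill [135.    2.9 137.5] world [0.648  0.0863 0.1375] F [0.4 0.1 0. ] gap 0.0005451500311223788
R [[-1.0, 0.01, -0.002], [0.01, 1.0, -0.001], [0.002, -0.001, -1.0]]
249 [145 228] [151 284]
```

View pics/t5.png

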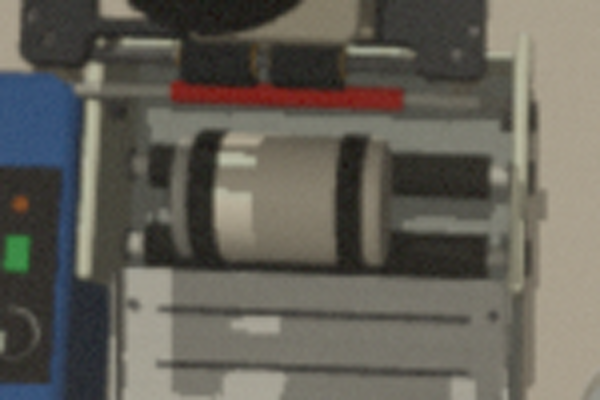

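Fingers sit just behind the red sleeve ((285,95) in the crop), and the jar is seated square to the rollers. Pushing the bar forward.

Scaled: 41 mm / 400 = 0.1025, 33 mm / 400 = 0.0825.

Emit:
{"api": "move_arm", "payload": {"increments": [{"gripper": 0,"delta_pos": [0.0225,0,0],"rot": [0,0,0]},{"gripper": 0,"delta_pos": [0.0425,0,0],"rot": [0,0,0]},{"gripper": 0,"delta_pos": [0.0625,0,0.0025],"rot": [0,0,0]},{"gripper": 0,"delta_pos": [0.0825,0,0.0075],"rot": [0,0,0]},{"gripper": 0,"delta_pos": [0.1025,0,0.0125],"rot": [0,0,0]}]}}

```text
clock: 9.43
tool_pos: [0.6075, 0.0869, 0.1338]
ee_rot: [0.016, 3.141, 0.0]
contact_force: [2.7, 0.6, -0.8]
finger_gap: 0.0005
grip_force: 1.0
```

Scaled: 20 mm / 400 = 0.05, 15 mm / 400 = 0.0375.

Emit:
{"api": "move_arm", "payload": {"increments": [{"gripper": 0,"delta_pos": [0.0125,0,0.0075],"rot": [0,0,0]},{"gripper": 0,"delta_pos": [0.025,0,0.015],"rot": [0,0,0]},{"gripper": 0,"delta_pos": [0.0375,0,0.0225],"rot": [0,0,0]},{"gripper": 0,"delta_pos": [0.05,0,0.03],"rot": [0,0,0]},{"gripper": 0,"delta_pos": [0.05,0,0.03],"rot": [0,0,0]}]}}

```text
clock: 10.05
tool_pos: [0.5872, 0.0869, 0.1215]
ee_rot: [-0.016, -3.14, 0.001]
contact_force: [-0.2, -0.3, -0.4]
finger_gap: 0.0005
grip_force: 0.0
```

```bash
cat > bar.py <<'E'
from mill import *
inc()
c=cam('top'); im=c['img']; h=cv2.cvtColor(im,cv2.COLOR_BGR2HSV)
red=((h[...,0]<8)|(h[...,0]>172))&(h[...,1]>150)&(h[...,2]>80); red[:,:205]=0; red[:,320:]=0; red[:100]=0; red[280:]=0
p=np.argwhere(red); print(len(p),p.min(0),p.max(0)); v,u=p.mean(0)
for a in (0,.1,.3,.4,.5,.6,.7): 
    th=np.radians(156.4)-a; q=proj(c,W(P,(115+85*np.cos(th),0,64+85*np.sin(th)))); print(a,q.round(1),(u.round(1),v.round(1)))
E
python3 bar.py
```

```text
t 10.05 mill [ 74.3   2.9 121.5] world [0.5872 0.0869 0.1215] F [-0.2 -0.3 -0.4] gap 0.000521395148440984
R [[-1.0, 0.01, -0.001], [0.01, 1.0, -0.0], [0.001, -0.0, -1.0]]Traceback (most recent call last):
  File "bar.py", line 5, in <module>
    p=np.argwhere(red); print(len(p),p.min(0),p.max(0)); v,u=p.mean(0)
                                     ~~~~~^^^
    return umr_minimum(a, axis, None, out, keepdims, initial, where)
ValueError: zero-size array to reduction operation minimum which has no identity
```

Run:
```python
from mill import *
c=cam('scene'); im=c['img']; h=cv2.cvtColor(im,cv2.COLOR_BGR2HSV)
red=((h[...,0]<8)|(h[...,0]>172))&(h[...,1]>150)&(h[...,2]>80); red[:,:205]=0; red[:,330:]=0; red[:150]=0; red[290:]=0
p=np.argwhere(red)[:,::-1]; print(len(p),p.min(0),p.max(0))
for a in (.3,.4,.5,.6,.7,.8): 
    th=np.radians(156.4)-a; print(a,[proj(c,W(P,(115+85*np.cos(th),y,64+85*np.sin(th)))).round(0).tolist() for y in (-55,55)])
cv2.imwrite('pics/s6.png',cv2.resize(im[150:290,190:360],None,fx=3.5,fy=3.5,interpolation=cv2.INTER_CUBIC))
```

```text
185 [255 198] [286 229]
0.3 [[289.0, 202.0], [259.0, 231.0]]
0.4 [[286.0, 199.0], [256.0, 228.0]]
0.5 [[284.0, 196.0], [254.0, 225.0]]
0.6 [[281.0, 193.0], [251.0, 222.0]]
0.7 [[278.0, 191.0], [248.0, 220.0]]
0.8 [[275.0, 189.0], [245.0, 217.0]]
```

View pics/s6.png

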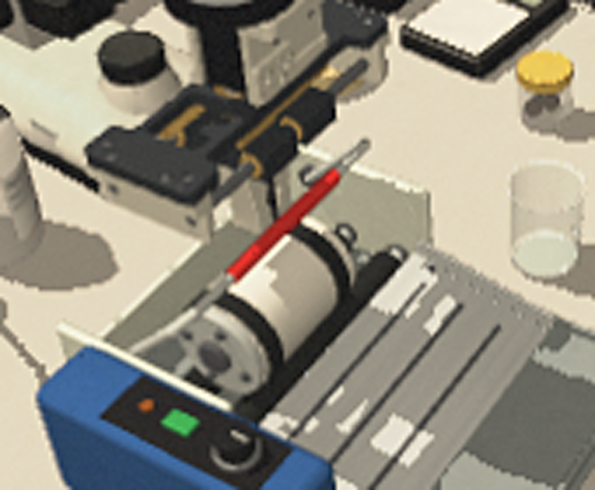

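The red sleeve now lies from (335,178) to (230,275) in the crop, joint about 0.43, over the jar with the fingers behind it. Next: lift over the bar and press from above.

Scaled: -42 mm / 400 = -0.105, -25 mm / 400 = -0.0625.

Emit:
{"api": "move_arm", "payload": {"increments": [{"gripper": 0,"delta_pos": [-0.0125,0,0],"rot": [0,0,0]},{"gripper": 0,"delta_pos": [-0.0125,0,-0.0625],"rot": [0,0,0]},{"gripper": 0,"delta_pos": [-0.0125,0,-0.105],"rot": [0,0,0]},{"gripper": 0,"delta_pos": [0.0425,0,-0.105],"rot": [0,0,0]},{"gripper": 0,"delta_pos": [0.045,0,-0.0625],"rot": [0,0,0]}]}}

```text
clock: 10.78
tool_pos: [0.5702, 0.0876, 0.1487]
ee_rot: [0.016, 3.138, 0.003]
contact_force: [1.1, -0.3, -0.7]
finger_gap: 0.0002
grip_force: 0.0
```

Run:
```python
from mill import *
inc((54,3,128),(46,3,118),(40,3,108),(37,3,103))
```

```text
t 10.775 mill [ 57.3   3.5 148.7] world [0.5702 0.0876 0.1487] F [ 1.1 -0.3 -0.7] gap 0.0002388551768822116
R [[-1.0, 0.01, 0.003], [0.01, 1.0, 0.002], [-0.003, 0.002, -1.0]]
(54, 3, 128) [ 3.4 -0.5 20.7]
(46, 3, 118) [11.4 -0.5 30.6]
(40, 3, 108) [17.4 -0.5 40.6]
(37, 3, 103) [20.5 -0.5 45.6]
```

Scaled: 37 mm / 400 = 0.0925, 32 mm / 400 = 0.08.

Emit:
{"api": "move_arm", "payload": {"increments": [{"gripper": 0,"delta_pos": [0.0025,0,0.025],"rot": [0,0,0]},{"gripper": 0,"delta_pos": [0.0075,0,0.05],"rot": [0,0,0]},{"gripper": 0,"delta_pos": [0.02,0,0.065],"rot": [0,0,0]},{"gripper": 0,"delta_pos": [0.03,0,0.08],"rot": [0,0,0]},{"gripper": 0,"delta_pos": [0.0375,0,0.0925],"rot": [0,0,0]}]}}

```text
clock: 11.4
tool_pos: [0.555, 0.0874, 0.1095]
ee_rot: [0.016, 3.141, 0.0]
contact_force: [-0.5, 0.2, 0.5]
finger_gap: 0.0003
grip_force: 0.6
```

```bash
cat > bs.py <<'E'
from mill import *
inc()
c=cam('scene'); im=c['img']; h=cv2.cvtColor(im,cv2.COLOR_BGR2HSV)
red=((h[...,0]<8)|(h[...,0]>172))&(h[...,1]>150)&(h[...,2]>80); red[:,:205]=0; red[:,330:]=0; red[:150]=0; red[290:]=0
p=np.argwhere(red)[:,::-1]; print(len(p),p.min(0),p.max(0))
for a in (0,.1,.2,.3): 
    th=np.radians(156.4)-a; print(a,[proj(c,W(P,(115+85*np.cos(th),y,64+85*np.sin(th)))).round(0).tolist() for y in (-55,55)])
E
python3 bs.py
```

```text
t 11.4 mill [ 42.    3.1 109.5] world [0.555  0.0874 0.1095] F [-0.5  0.2  0.5] gap 0.0002575274695390892
R [[-1.0, 0.01, 0.0], [0.01, 1.0, 0.0], [-0.0, 0.0, -1.0]]
110 [261 208] [293 239]
0 [[294.0, 211.0], [265.0, 241.0]]
0.1 [[293.0, 208.0], [264.0, 238.0]]
0.2 [[291.0, 205.0], [261.0, 234.0]]
0.3 [[289.0, 202.0], [259.0, 231.0]]
```

Scaled: 8 mm / 400 = 0.02, 7 mm / 400 = 0.0175.

Emit:
{"api": "move_arm", "payload": {"increments": [{"gripper": 0,"delta_pos": [0.005,0,0.0075],"rot": [0,0,0]},{"gripper": 0,"delta_pos": [0.0075,0,0.0125],"rot": [0,0,0]},{"gripper": 0,"delta_pos": [0.01,0,0.0175],"rot": [0,0,0]},{"gripper": 0,"delta_pos": [0.01,0,0.02],"rot": [0,0,0]},{"gripper": 0,"delta_pos": [0.01,0,0.02],"rot": [0,0,0]}]}}

```text
clock: 12.08
tool_pos: [0.5518, 0.0876, 0.1033]
ee_rot: [0.015, 3.14, 0.0]
contact_force: [-3.4, -0.3, 10.7]
finger_gap: 0.0002
grip_force: 5.3
```

```bash
python3 bs.py
```

```text
t 12.075 mill [ 38.9   3.3 103.3] world [0.5518 0.0876 0.1033] F [-3.4 -0.3 10.7] gap 0.00020005682398356234
R [[-1.0, 0.01, 0.002], [0.01, 1.0, 0.0], [-0.002, 0.0, -1.0]]
120 [263 210] [294 242]
0 [[294.0, 211.0], [265.0, 241.0]]
0.1 [[293.0, 208.0], [264.0, 238.0]]
0.2 [[291.0, 205.0], [261.0, 234.0]]
0.3 [[289.0, 202.0], [259.0, 231.0]]
```

Scaled: 3 mm / 400 = 0.0075, 2 mm / 400 = 0.005.

Emit:
{"api": "move_arm", "payload": {"increments": [{"gripper": 0,"delta_pos": [0,0,0.005],"rot": [0,0,0]},{"gripper": 0,"delta_pos": [0,0,0.0075],"rot": [0,0,0]},{"gripper": 0,"delta_pos": [0,0,0.0075],"rot": [0,0,0]}]}}

```text
clock: 12.5
tool_pos: [0.5521, 0.0875, 0.1027]
ee_rot: [0.014, 3.138, 0.0]
contact_force: [-11.7, 0.1, 31.4]
finger_gap: 0.0005
grip_force: 15.6
```

Scaled: -130 mm / 400 = -0.325, -110 mm / 400 = -0.275.

Emit:
{"api": "move_arm", "payload": {"increments": [{"gripper": 0,"delta_pos": [0,0,-0.025],"rot": [0,0,0]},{"gripper": 0,"delta_pos": [0,0,-0.1],"rot": [0,0,0]},{"gripper": 0,"delta_pos": [0.1,0,-0.2],"rot": [0,0,0]},{"gripper": 0,"delta_pos": [0.2,-0.05,-0.275],"rot": [0,0,0]},{"gripper": 0,"delta_pos": [0.2,-0.175,-0.325],"rot": [0,0,0]}]}}

```text
clock: 13.12
tool_pos: [0.4689, 0.0189, 0.2307]
ee_rot: [0.009, 3.139, 0.002]
contact_force: [2.2, 0.1, -0.4]
finger_gap: 0.0006
grip_force: 0.0
```

Scaled: -220 mm / 400 = -0.55, -165 mm / 400 = -0.4125.

Emit:
{"api": "move_arm", "payload": {"increments": [{"gripper": 0,"delta_pos": [0,-0.1375,0],"rot": [0,0,0]},{"gripper": 0,"delta_pos": [0,-0.275,0],"rot": [0,0,0]},{"gripper": 0,"delta_pos": [0,-0.4125,0],"rot": [0,0,0]},{"gripper": 0,"delta_pos": [0,-0.55,0],"rot": [0,0,0]},{"gripper": 0,"delta_pos": [0,-0.55,0],"rot": [0,0,0]}]}}

```text
clock: 13.75
tool_pos: [0.4673, -0.2048, 0.2283]
ee_rot: [-0.024, -3.14, 0.0]
contact_force: [-0.3, -0.2, 0.2]
finger_gap: -0.0
grip_force: 0.0
```

```bash
python3 bs.py
python3 - <<'E'
from mill import *
a=cam('top')['img'][125:290,165:385]; b=cam('scene')['img'][150:290,190:410]
a=cv2.resize(a,(400,300)); b=cv2.resize(b,(471,300))
cv2.imwrite('pics/f.png',cv2.resize(np.hstack([a,b]),(800,276)))
E
```

```text
t 13.75 mill [ -42.7 -290.   228.3] world [ 0.4673 -0.2048  0.2283] F [-0.3 -0.2  0.2] gap -3.2289027184568306e-05
R [[-1.0, 0.015, -0.001], [0.015, 1.0, -0.0], [0.001, -0.0, -1.0]]
187 [263 210] [294 242]
0 [[294.0, 211.0], [265.0, 241.0]]
0.1 [[293.0, 208.0], [264.0, 238.0]]
0.2 [[291.0, 205.0], [261.0, 234.0]]
0.3 [[289.0, 202.0], [259.0, 231.0]]
```

View pics/f.png

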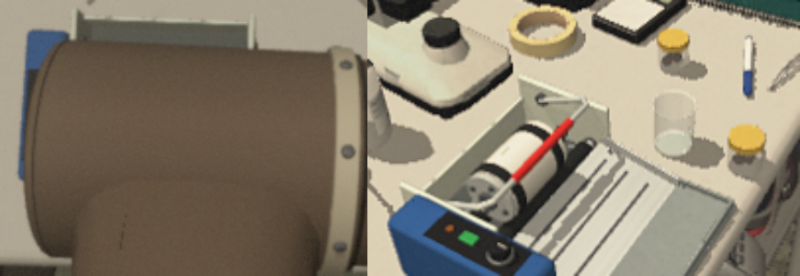

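The jar is seated, the red bar is down in front of and above it (sleeve at about (545,150)), the bystanders are where they started, and the arm is clear. Handing in.

```bash
python3 -c "
from station import manip
print(manip.sign_off())"
```

```text
the job is handed in; nothing more can be done
None
```

The jar is seated between the rollers, the retaining bar is pressed down to its stop, the bystanders look undisturbed, and the job is handed in at about 14 s of the 51 s allowed; the hand-in gave no verdict.

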